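Set the interval timer to six rounds and start it

TASK

Set the gym's interval timer to six rounds: turn its big dial clockwise, one click per round, until it rests in the sixth click counted from the zero stop, and let go of it. Then press the start button right down and let it come up again. Leave the small rest dial as it is, and do not press the button before the dial is set.

Things in the scene. Friction and masses are not known exactly. Their poses are not given: they have to be found in the camera images.
- round_dial (a joint): Angle of the big dial, rad: 0 at the zero stop, growing clockwise seen from above, up to 4.19 at the far stop. It clicks every 24 degrees (0.419 rad): click k rests at k x 0.419, so click 6 is 2.513. A sprung detent (about 0.05 N m) pulls it into the nearest click when let go. It starts in click 3, 4 or 5.
- dial_grip (a point): Point on the big dial's vertical axis, inside its grip bar, 9 mm below the bar's top, 85 mm above the table. The aluminium dial is a round skirt 66 mm across, 12 mm high, on the timer's case, carrying an upright straight bar 54 mm long, 16 mm thick, 32 mm high, centred on the axis. x points along the bar to its pointer end (black line on the bar's top); z is up.
- console: The timer: a black case lying face up, fixed; origin under its centre, z up, x towards its far side; 170 mm deep (x), 270 wide (y), 50 high. Dial axis at x -15, y +60 mm. Eleven pale marks round the dial, one per click: a broad block for 0 (120 degrees left of straight-away), then ticks clockwise, the fifth longer.
- start_button (a joint): Travel of the start button in m: 0 when up, 0.006 when fully down (about 5 N); it springs back.
- start_button_top (a point): Centre of the top of the start button, a grey round button 30 mm across in a dark steel housing, on the right half of the same case, near edge. It is pressed straight down. Its z axis is up.
- rest_dial_mark (a point): Point on the top of the small rest dial, 13 mm out from its axis at the end of its black line. That dial is a plain aluminium cylinder 28 mm across and 16 mm high on the case, 62 mm behind the start button; it turns easily and must keep its setting.

How it is judged:
On the way, in this order (a step that is already met when the one before it is completed fails the run):
1. the big dial rests in click 6 and is let go (value of joint round_dial between 2.338 and 2.688 rad and contact force between the fingers and anything else below 0.2 N), for 0.2 s.
2. the start button is pressed down (value of joint start_button above 0.0045 m), for 0.05 s.
At the end, for the whole second after the job is handed in: The big dial is at rest within 10 degrees of click 6 (2.513 rad), the start button has been pressed after that and is up again, the small rest dial is within about 25 degrees of where it was (value of joint round_dial between 2.338 and 2.688 rad and velocity of joint round_dial between -0.05 and 0.05 rad/s and value of joint start_button below 0.0015 m and distance of rest_dial_mark from where it was at the start of the episode below 0.006 m); the robot touches nothing.
It fails at once if the start button is pressed before the dial is set to click 6 (value of joint start_button above 0.003 m and (value of joint round_dial below 2.338 rad or value of joint round_dial above 2.688 rad)).
It fails at once if the small rest dial is turned by more than about 25 degrees (distance of rest_dial_mark from where it was at the start of the episode above 0.006 m).
It also fails if it takes over 42 s, if anything falls off the work surface, if the arm or the gripper's body presses on something with over 40 N, if the wrist force passes 120 N, or if a joint passes its speed limit or range.

ROBOT

A 6-joint arm with a two-finger parallel gripper is mounted at the origin on the work surface. World frame = base frame: x ahead of the robot, y to its left, z up, the work surface at z = 0. Lengths are in m, angles in rad, forces in N, time in s.
With the tool pointing down it reaches from about 0.35 to 0.775 m from the base axis. Payload 7.3 kg.
Tool frame: the origin (TCP) lies midway between the tips of the shut fingers; the grasp point (between the pads) lies 19 mm behind it (robot.tcp_to_grasp is the distance from the TCP to the grasp point, in m); x points along the fingers, z is the direction in which the jaws open and shut, and the axes are right-handed (so a half turn about x gives the same grasp; the last joint's range is limited). The gripper opens to 92 mm and grips with 3 to 60 N. Pads are 19 mm wide; open, the fingers measure 130 mm over their backs; the gripper's body (75 mm by 190 mm) begins 47 mm behind the grasp point.
Start: joints at [1.159, 0.342, 1.524, -0, 1.275, -0.146], TCP at [0.138, 0.507, 0.227] pointing down, gripper open.
Joint ranges: [-2.53, 2.53], [-0.77, 2.02], [0.04, 2.7], [-1, 4.14], [0.28, 2.66], [-3.11, 3.11]. Speed limits (rad/s): [2.57, 2.57, 3.14, 3.14, 3.14, 3.14].

INTERFACE

Orientations are given as [roll, pitch, yaw] about the fixed x, y, z axes, in that order (R = Rz(yaw) Ry(pitch) Rx(roll)).
In Python, from cell import robot gives the robot as it stands.
- The arm moves only by the tool move_arm, never from a script. Its argument "deltas" is a list of rows, each an object with "dp": the shift along the tool's x, y, z in m, a list of three; "turn": the turn, a rotation vector about the tool's x, y, z in degrees, a list of three. A call has 1 to 10 rows; each row is the pose to reach, as a shift and turn from the pose commanded when the call began, along the tool's axes at that moment; what a row does not reach only later rows make up. A row lasts 1/10 s, in which the tool goes at most 50 mm and 8.59 degrees, less where a joint would pass 70% of its speed; a pose out of reach is approached as far as the arm can. A call with a gripper value outside its range is refused whole. "hand" is the finger opening in m, from 0 to 0.0918, set as the call begins (left out, the last holds). The fingers move at their own pace and stop on an object; "squeeze" is the grip in N (left out, the last holds). Time passes only in rows, so rows that repeat a pose let the fingers close. It gives the time, the measured TCP pose, the force and the opening at its end, in the units of the state.
- robot.observe(): the state, without advancing time (a new reading comes with each control period).
- robot.read_camera(name): name is "scene" or "top" or "wrist"; returns (picture, depth): 384x512x3 uint8, red, green, blue; 384x512 float32, m along the optical axis (not along the pixel's ray), 0 where there is no reading.
- robot.camera_info(name): a dict with "fx", "fy", "cx", "cy" (pixels), "R" (3x3) and "t" (3): a world point X has camera coordinates R X + t. Camera axes: x right, y down, z forward; pixel columns grow to the right and rows downward; lengths in m; the calibration is good to about 2 mm. A picture is of the moment at which its call begins: read the wrist's pose just before it. camera_info takes no time and is no camera call; for the wrist camera it gives the pose at the moment of the call.
- robot.hand_in(): hands the job in, once; it reports no verdict.
The state is a dict: "time": time; "qpos": joint angles; "qvel": joint speeds; "joint_efforts": joint torques, N m; "tool_pos": TCP position; "tool_rot": TCP orientation; "contact_force": force on the tool from outside, world axes, zero at the start; "torque": the same for the moment, N m; "opening": finger opening in m.
Only numpy, scipy, OpenCV 4.12 (cv2) and the standard library are available. Lean on these libraries where they do the work, as an engineer would, in place of code of your own. Each camera call takes 0.05 s, during which the arm holds its last target.

## Working session

There is one attempt and no reset: what is moved stays moved. The work goes in short steps, Python scripts to look and compute and a tool call to move; the robot and the scene stay as the last step left them, time stands still between calls to the robot, and variables do not carry over. Pictures are saved under pics/ and viewed, and the job is handed in when it is done.

Besides the shell and the picture viewer there is one more tool, called after ">>>" as a command line: name --argument value ..., lists and objects as JSON in quotes. move_arm: Moves the arm, as the interface text tells. Its arguments: {"type":"object","properties":{"deltas":{"type":"array"},"hand":{"type":"number"},"squeeze":{"type":"number"}},"required":["deltas"]}

```bash
ls; mkdir -p pics; python3 - <<'E'
from cell import robot
import cv2,numpy as np
s=robot.observe();print(s)
for n in ["scene","top"]:
    p,d=robot.read_camera(n);cv2.imwrite(f"pics/{n}0.png",p[:,:,::-1]);np.savez(f"{n}0.npz",p=p,d=d)
    c=robot.camera_info(n);print(n,c)
E
```

```text
pics
{'time': 0.0, 'qpos': array([ 1.15902171e+00,  3.42692863e-01,  1.52499396e+00, -5.08475477e-05,
        1.27537053e+00, -1.45999850e-01]), 'qvel': array([-2.31411208e-04, -1.28140260e-04,  1.55254497e-03,  1.38261202e-03,
        2.61710276e-04, -4.46808134e-05]), 'joint_efforts': array([-2.51216705e-03, -4.31259942e+01, -2.44205046e+01,  7.14538177e-02,
        5.63717773e-02, -8.45825571e-05]), 'tool_pos': array([0.13773054, 0.50620716, 0.2260685 ]), 'tool_rot': array([ 3.02877727,  1.56933082, -1.94937164]), 'contact_force': array([-0.35250465,  1.24897269,  0.21956745]), 'torque': array([-0.00426332,  0.0111689 , -0.054112  ]), 'opening': 0.0919057037839134}
scene {'fx': 419.2100547525354, 'fy': 419.2100547525354, 'cx': 258.881405068149, 'cy': 192.03609382660667, 'R': array([[ 0.20752528,  0.97822564, -0.00280372],
       [ 0.74575237, -0.16006089, -0.64671007],
       [-0.63307714,  0.1321178 , -0.76273076]]), 't': array([-0.1525717 , -0.33942994,  1.07060676])}
top {'fx': 411.7611948716234, 'fy': 411.7611948716234, 'cx': 261.53417613171445, 'cy': 191.77738681958178, 'R': array([[ 0.01305976, -0.99953098,  0.02769934],
       [-0.98765428, -0.0172194 , -0.15570006],
       [ 0.156104  , -0.02532397, -0.98741594]]), 't': array([0.02142917, 0.56354309, 0.6848451 ])}
```

View pics/scene0.png

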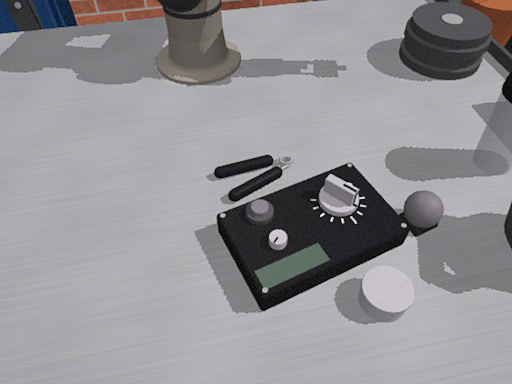

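View pics/top0.png

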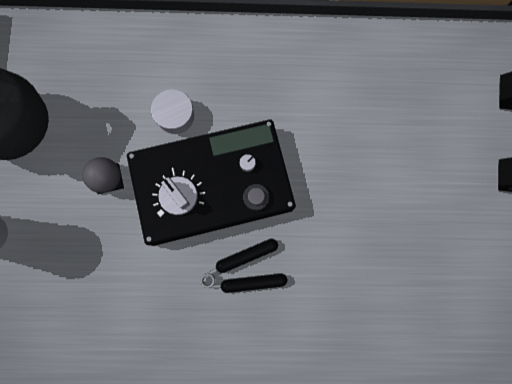

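The top view shows the case centred near (211,182), with the dial at (178,195), the button at (256,197) and the rest dial at (248,162). The robot's base is off the bottom of the picture. I'll enlarge the case and measure it.

```bash
cat > h.py <<'E'
import numpy as np,cv2
from cell import robot
def ray(c,uv,z):
    R=np.array(c["R"]);t=np.array(c["t"]);C=-R.T@t
    d=R.T@np.array([(uv[0]-c["cx"])/c["fx"],(uv[1]-c["cy"])/c["fy"],1.])
    return C+d*(z-C[2])/d[2]
def proj(c,X):
    x=c["R"]@np.array(X)+c["t"];return np.array([c["fx"]*x[0]/x[2]+c["cx"],c["fy"]*x[1]/x[2]+c["cy"]])
E
python3 - <<'E'
from h import *
z=np.load("top0.npz");p=z["p"];d=z["d"];c=robot.camera_info("top")
cv2.imwrite("pics/topz.png",cv2.resize(p[110:255,115:305,::-1],None,fx=4,fy=4,interpolation=cv2.INTER_CUBIC))
z=np.load("scene0.npz")["p"]
cv2.imwrite("pics/scenez.png",cv2.resize(z[155:300,215:410,::-1],None,fx=4,fy=4,interpolation=cv2.INTER_CUBIC))
g=cv2.cvtColor(p,cv2.COLOR_RGB2GRAY)
m=(g[110:255,115:305]<45).astype(np.uint8)
m=cv2.morphologyEx(m,cv2.MORPH_CLOSE,np.ones((5,5)))
k,_=cv2.findContours(m,0,2);k=max(k,key=cv2.contourArea);print(cv2.minAreaRect(k+np.array([115,110])))
m=(g>120).astype(np.uint8)
n,l,st,ce=cv2.connectedComponentsWithStats(m)
for i in range(1,n):
    x,y=ce[i]
    if 130<x<295 and 120<y<245 and st[i,4]<2500: print(ce[i].round(1),st[i,4],ray(c,ce[i],.05).round(4))
E
```

```text
((209.44122314453125, 181.76470947265625), (96.28663635253906, 155.22279357910156), 75.96376037597656)
[268.5 123.4] 11 [0.6872 0.0193 0.05  ]
[130.9 155.4] 11 [0.6232 0.2614 0.05  ]
[246.7 162.2] 171 [0.6147 0.0572 0.05  ]
[172.9 171.7] 14 [0.5952 0.1864 0.05  ]
[183.3 172.6] 7 [0.594  0.1682 0.05  ]
[163.5 176.5] 6 [0.5863 0.2024 0.05  ]
[191.9 177. ] 8 [0.5863 0.1529 0.05  ]
[173.9 195.6] 772 [0.5528 0.1828 0.05  ]
[157.4 184.7] 10 [0.5715 0.2123 0.05  ]
[198.5 183.8] 8 [0.5745 0.1408 0.05  ]
[203.2 192.4] 5 [0.5593 0.1321 0.05  ]
[154.2 194.4] 9 [0.5542 0.2169 0.05  ]
[195.  197.5] 2 [0.5501 0.146  0.05  ]
[155.2 204. ] 9 [0.5375 0.2143 0.05  ]
[201.2 202.2] 4 [0.5419 0.1349 0.05  ]
[289.5 203.5] 12 [ 0.5423 -0.0191  0.05  ]
[160.  212.7] 30 [0.5225 0.2052 0.05  ]
[148.3 238.5] 14 [0.4779 0.2229 0.05  ]
```

View pics/topz.png

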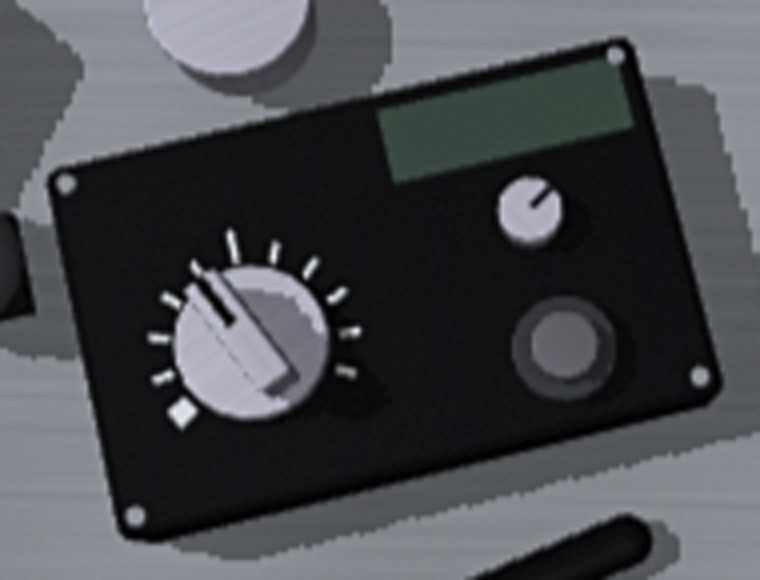

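View pics/scenez.png

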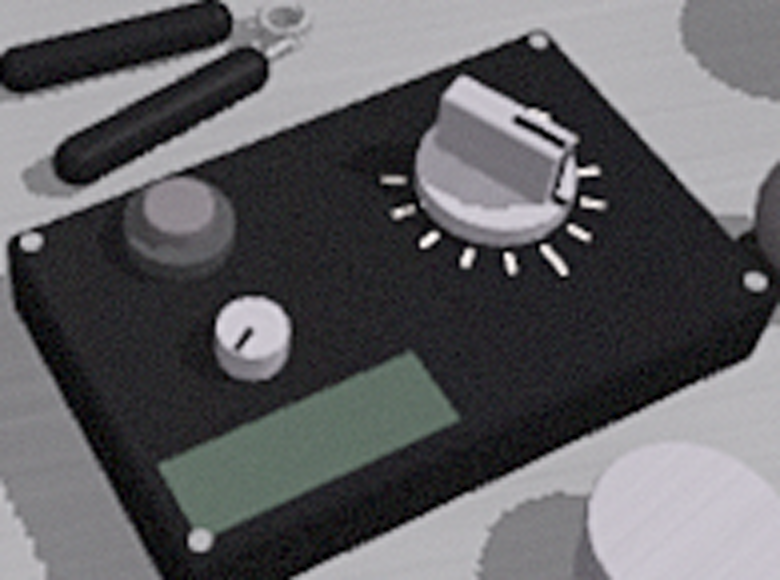

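Ticks show the block at zoomed (182,413) and the long fifth tick at (232,245). The pointer is aimed near the fourth tick at (196,268). Next I'll measure the axis, yaw, bar angle and button, and cross-check them in both views.

```bash
python3 - <<'E'
from h import *
c=robot.camera_info("top");s=robot.camera_info("scene")
Z=lambda u,v:((u+.5)/4-.5+115,(v+.5)/4-.5+110)
S=lambda u,v:((u+.5)/4-.5+215,(v+.5)/4-.5+155)
# console local corners: screws
tz=[Z(65,183),Z(616,55),Z(700,376),Z(135,516)]
sz=[S(755,281),S(200,541),S(32,242),S(538,40)]
for nm,cc,q in(("top",c,tz),("scene",s,sz)):
    P=np.array([ray(cc,u,.051)[:2] for u in q]); ctr=P.mean(0)
    a=(P[0]+P[1]-P[2]-P[3])
    b=(P[0]+P[3]-P[1]-P[2]); ya=np.degrees(np.arctan2(a[1],a[0]));yb=np.degrees(np.arctan2(-b[0],b[1]))
    y=np.radians((ya+yb)/2);R=np.array([[np.cos(y),-np.sin(y)],[np.sin(y),np.cos(y)]])
    print(nm,ctr.round(4),ya.round(2),yb.round(2),"dial",(ctr+R@[-.015,.06]).round(4))
# bar top
t=lambda a:ray(c,Z(*a),.094)[:2]
w=lambda a:ray(s,S(*a),.094)[:2]
for nm,f,L in (("top",t,[(189,291),(211,271),(296,374),(269,392)]),("scene",w,[(578,142),(553,170),(441,102),(461,76)])):
    P=np.array([f(a) for a in L]);a=P[0]+P[1]-P[2]-P[3]
    print(nm,"bar ctr",P.mean(0).round(4),"yaw",np.degrees(np.arctan2(a[1],a[0])).round(1),P.round(4).tolist())
# button/rest
d=np.load("top0.npz")["d"];ds=np.load("scene0.npz")["d"]
def dep(cc,D,uv):
    u,v=np.round(uv).astype(int);zz=np.median(D[v-1:v+2,u-1:u+2]);x=np.array([(uv[0]-cc["cx"])/cc["fx"],(uv[1]-cc["cy"])/cc["fy"],1])*zz
    return cc["R"].T@(x-cc["t"])
for nm,a,b in(("button",(564,346),(180,205)),("rest",(530,208),(254,324)),("bar",(242,333),(512,124)),("case",(420,300),(330,300)),("skirt",(215,370),(480,205))):
    print(nm,dep(c,d,Z(*a)).round(4),dep(s,ds,S(*b)).round(4))
E
```

```text
top [0.5823 0.1209] 14.85 14.85 dial [0.5525 0.175 ]
scene [0.5854 0.1196] 14.87 15.07 dial [0.5554 0.1736]
top bar ctr [0.5514 0.1731] yaw 40.5 [[0.568, 0.1951], [0.5765, 0.1865], [0.5344, 0.15], [0.5269, 0.1606]]
scene bar ctr [0.5588 0.1722] yaw 37.1 [[0.5747, 0.1959], [0.5862, 0.1813], [0.5431, 0.1496], [0.5311, 0.162]]
button [0.551  0.0407 0.0725] [0.5552 0.0396 0.0713]
rest [0.6121 0.0563 0.0663] [0.6131 0.0561 0.0653]
bar [0.5509 0.1726 0.0945] [0.5596 0.174  0.0932]
case [0.5737 0.1039 0.0494] [0.5979 0.0914 0.0496]
skirt [0.5397 0.1895 0.0612] [0.5733 0.1604 0.0618]
```

The bar yaw is about 38.9°, which is the case's 14.9° plus 24°, so the dial is in click 4 and needs 48° clockwise. Next I'll work out the move to above the dial.

```bash
cat >> h.py <<'E'
from scipy.spatial.transform import Rotation as Ro
def down(yawdeg):
    # tool x = -Z, tool z = jaw dir at yaw
    a=np.radians(yawdeg);x=np.array([0,0,-1.]);z=np.array([np.cos(a),np.sin(a),0]);return np.c_[x,np.cross(z,x),z]
def delta(p,yaw,cur=None):
    s=robot.observe();R0=Ro.from_euler("xyz",s["tool_rot"]).as_matrix()
    print("q",s["qpos"].round(3),"jaw yaw",np.degrees(np.arctan2(R0[1,2],R0[0,2])).round(2),"pos",s["tool_pos"].round(4),"F",s["contact_force"].round(2),"open",s["opening"],"t",s["time"])
    for y in (yaw,yaw+180):
        print(" dp",(R0.T@(np.array(p)-s["tool_pos"])).round(4),"turn",np.degrees(Ro.from_matrix(R0.T@down(y)).as_rotvec()).round(2))
E
python3 -c "
from h import *
delta((.554,.174,.17),128.9)"
```

```text
q [ 1.159  0.343  1.525 -0.     1.275 -0.146] jaw yaw 74.77 pos [0.1377 0.5062 0.2261] F [0.21 0.81 0.11] open 0.09204917260219589 t 0.1
 dp [ 0.0563 -0.4889 -0.2111] turn [-5.413e+01 -7.000e-02 -5.000e-02]
 dp [ 0.0563 -0.4889 -0.2111] turn [ 1.2587e+02 -6.0000e-02  8.0000e-02]
```

>>> move_arm --deltas '[{"dp": [0, -0.04, -0.017], "turn": [-5, 0, 0]}, {"dp": [0, -0.08, -0.035], "turn": [-10, 0, 0]}, {"dp": [0, -0.12, -0.052], "turn": [-15, 0, 0]}, {"dp": [0, -0.16, -0.07], "turn": [-20, 0, 0]}, {"dp": [0, -0.2, -0.087], "turn": [-25, 0, 0]}, {"dp": [0, -0.24, -0.104], "turn": [-30, 0, 0]}, {"dp": [0, -0.28, -0.121], "turn": [-35, 0, 0]}, {"dp": [0, -0.32, -0.138], "turn": [-40, 0, 0]}, {"dp": [0, -0.36, -0.155], "turn": [-45, 0, 0]}, {"dp": [0, -0.4, -0.172], "turn": [-50, 0, 0]}]' --hand 0.05

```text
time: 1.1
tool_pos: [0.4797, 0.2341, 0.2264]
tool_rot: [0.987, 1.57, -3.115]
contact_force: [0.2, 1.0, 0.1]
opening: 0.0498
```

```bash
python3 -c "
from h import *
delta((.554,.174,.17),128.9)"
```

```text
q [ 0.31   0.359  1.5    0.     1.283 -1.871] jaw yaw 124.97 pos [0.4797 0.2341 0.2264] F [0.16 1.03 0.06] open 0.04981525308471798 t 1.1
 dp [ 0.0564 -0.0265 -0.0919] turn [-3.93  0.02 -0.03]
 dp [ 0.0564 -0.0265 -0.0919] turn [ 1.7607e+02 -5.0000e-02 -3.0000e-02]
```

>>> move_arm --deltas '[{"dp": [0.02, -0.009, -0.035], "turn": [-2, 0, 0]}, {"dp": [0.04, -0.018, -0.07], "turn": [-4, 0, 0]}, {"dp": [0.056, -0.0265, -0.092], "turn": [-4, 0, 0]}, {"dp": [0.056, -0.0265, -0.092], "turn": [-4, 0, 0]}, {"dp": [0.056, -0.0265, -0.092], "turn": [-4, 0, 0]}]'

```text
time: 1.6
tool_pos: [0.5525, 0.1749, 0.17]
tool_rot: [0.872, 1.569, 3.119]
contact_force: [0.1, -0.0, 0.6]
opening: 0.0496
```

```bash
python3 - <<'E'
from h import *
c=robot.camera_info("wrist")
p,d=robot.read_camera("wrist");cv2.imwrite("pics/w1.png",p[:,:,::-1]);np.savez("w1.npz",p=p,d=d,**c)
delta((.554,.174,.07),128.9)
E
```

```text
q [ 0.175  0.489  1.453  0.     1.201 -2.072] jaw yaw 128.77 pos [0.5524 0.1755 0.1708] F [-0.33  0.34  0.87] open 0.05049894873355059 t 1.65
 dp [ 0.1008 -0.0003 -0.0022] turn [-0.13  0.04 -0.02]
 dp [ 0.1008 -0.0003 -0.0022] turn [ 1.7987e+02 -3.0000e-02 -6.0000e-02]
```

View pics/w1.png

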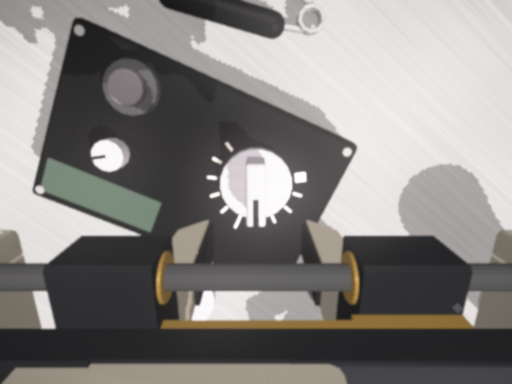

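The wrist view has the bar upright at columns 247–265, rows 155–226, centred between the fingers and square to the jaw direction. I'll measure the bar in this view.

```bash
python3 - <<'E'
from h import *
z=np.load("w1.npz");p=z["p"];c={k:z[k] for k in("fx","fy","cx","cy","R","t")}
cv2.imwrite("pics/w1z.png",cv2.resize(p[135:240,190:320,::-1],None,fx=5,fy=5,interpolation=cv2.INTER_CUBIC))
def dep(uv):
    u,v=uv;zz=np.median(z["d"][v-1:v+2,u-1:u+2]);x=np.array([(u-c["cx"])/c["fx"],(v-c["cy"])/c["fy"],1])*zz
    return c["R"].T@(x-c["t"])
for n,a in(("button",(125,85)),("rest",(110,155)),("bar",(256,180)),("case",(180,140))):print(n,dep(a).round(4))
P=[ray(c,a,.051)[:2] for a in((347,152),(79,30),(40,189))];print(np.round(P,4))
E
```

```text
button [0.5533 0.038  0.0725]
rest [0.6127 0.0561 0.0661]
bar [0.5448 0.1646 0.0945]
case [0.5682 0.0946 0.0502]
[[ 0.4812  0.2209]
 [ 0.5451 -0.0214]
 [ 0.6896  0.0172]]
```

View pics/w1z.png

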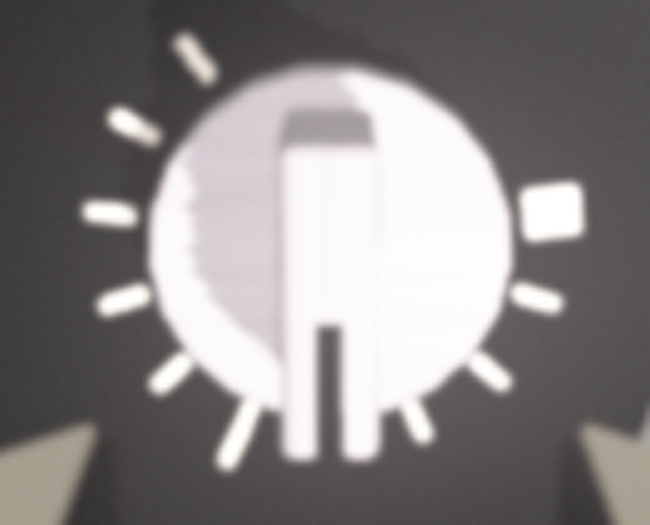

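Between the block and the long tick, three ticks show (537,297), (490,370) and (417,420) and the bar hides one. That confirms click 4. Next is the bar's centre.

```bash
python3 - <<'E'
from h import *
z=np.load("w1.npz");c={k:z[k] for k in("fx","fy","cx","cy","R","t")}
Z=lambda u,v:((u+.5)/5-.5+190,(v+.5)/5-.5+135)
P=np.array([ray(c,Z(*a),.094)[:2] for a in((282,458),(379,458),(374,147),(284,147))]);a=P[0]+P[1]-P[2]-P[3]
print(P.mean(0),np.degrees(np.arctan2(a[1],a[0])),np.linalg.norm(P[0]-P[1]),np.linalg.norm(a)/2)
b=P.mean(0);delta((*b,.071),128.9)
E
```

```text
[0.55567444 0.17284208] 38.83075560602592 0.016218180370281395 0.05316725234903521
q [ 0.175  0.489  1.453  0.     1.201 -2.072] jaw yaw 128.77 pos [0.5524 0.1755 0.1708] F [-0.33  0.34  0.87] open 0.05049894873355059 t 1.65
 dp [ 0.0998 -0.0009 -0.0042] turn [-0.13  0.04 -0.02]
 dp [ 0.0998 -0.0009 -0.0042] turn [ 1.7987e+02 -3.0000e-02 -6.0000e-02]
```

>>> move_arm --deltas '[{"dp": [0.02, 0, -0.0035], "turn": [0, 0, 0]}, {"dp": [0.045, -0.001, -0.0035], "turn": [0, 0, 0]}, {"dp": [0.07, -0.001, -0.0035], "turn": [0, 0, 0]}, {"dp": [0.09, -0.001, -0.0035], "turn": [0, 0, 0]}, {"dp": [0.103, -0.001, -0.0035], "turn": [0, 0, 0]}, {"dp": [0.103, -0.001, -0.0035], "turn": [0, 0, 0]}, {"dp": [0.103, -0.001, -0.0035], "turn": [0, 0, 0]}]'

```text
time: 2.35
tool_pos: [0.5562, 0.1736, 0.0688]
tool_rot: [-1.996, 1.569, 0.252]
contact_force: [-0.4, -0.0, 0.2]
opening: 0.0498
```

>>> move_arm --deltas '[{"dp": [0, 0, 0], "turn": [0, 0, 0]}, {"dp": [0, 0, 0], "turn": [0, 0, 0]}, {"dp": [0, 0, 0], "turn": [0, 0, 0]}, {"dp": [0, 0, 0], "turn": [0, 0, 0]}, {"dp": [0, 0, 0], "turn": [0, 0, 0]}, {"dp": [0, 0, 0], "turn": [0, 0, 0]}]' --hand 0.01 --squeeze 10

```text
time: 2.95
tool_pos: [0.5546, 0.1747, 0.0681]
tool_rot: [0.01, 1.567, 2.257]
contact_force: [-4.4, 7.4, 4.1]
opening: 0.016
```

```bash
python3 -c "
from h import *
delta((.555,.1735,.067),80.9)"
```

```text
q [ 0.172  0.608  1.56   0.004  0.974 -2.077] jaw yaw 128.76 pos [0.5546 0.1747 0.0681] F [-4.39  7.42  4.15] open 0.015981194183184534 t 2.95
 dp [ 0.001   0.0005 -0.0012] turn [47.86  0.18 -0.08]
 dp [ 0.001   0.0005 -0.0012] turn [-1.3214e+02  1.0000e-01  2.2000e-01]
```

>>> move_arm --deltas '[{"dp": [0, 0, 0.001], "turn": [0, 0, 0]}, {"dp": [0, 0, 0.002], "turn": [0, 0, 0]}, {"dp": [0, 0, 0.002], "turn": [0, 0, 0]}]'

```text
time: 3.25
tool_pos: [0.5545, 0.1748, 0.068]
tool_rot: [-1.043, 1.57, 1.205]
contact_force: [-2.0, 2.4, 4.3]
opening: 0.0161
```

>>> move_arm --deltas '[{"dp": [0, 0, 0.0005], "turn": [6, 0, 0]}, {"dp": [0, 0, 0.0005], "turn": [12, 0, 0]}, {"dp": [0, 0, 0.0005], "turn": [18, 0, 0]}, {"dp": [0, 0, 0.0005], "turn": [24, 0, 0]}, {"dp": [0, 0, 0.0005], "turn": [30, 0, 0]}, {"dp": [0, 0, 0.0005], "turn": [36, 0, 0]}, {"dp": [0, 0, 0.0005], "turn": [42, 0, 0]}, {"dp": [0, 0, 0.0005], "turn": [48, 0, 0]}, {"dp": [0, 0, 0.0005], "turn": [48, 0, 0]}, {"dp": [0, 0, 0.0005], "turn": [48, 0, 0]}]'

```text
time: 4.25
tool_pos: [0.5546, 0.1745, 0.068]
tool_rot: [-2.027, 1.57, -0.615]
contact_force: [-0.4, -2.4, 4.5]
opening: 0.0159
```

```bash
python3 -c "
from h import *
delta((.555,.1735,.067),80.9)"
```

```text
q [ 1.730e-01  6.070e-01  1.562e+00 -1.000e-03  9.710e-01 -1.239e+00] jaw yaw 80.91 pos [0.5546 0.1745 0.068 ] F [-0.45 -2.36  4.5 ] open 0.01590092797469717 t 4.25
 dp [ 0.001  -0.0005 -0.0009] turn [ 0.01 -0.02  0.04]
 dp [ 0.001  -0.0005 -0.0009] turn [-1.7999e+02 -6.0000e-02 -3.0000e-02]
```

The jaws are at yaw 80.9°, the click-6 direction. I'll let go, rise and look.

>>> move_arm --deltas '[{"dp": [0, 0, 0], "turn": [0, 0, 0]}, {"dp": [0, 0, 0], "turn": [0, 0, 0]}, {"dp": [0, 0, 0], "turn": [0, 0, 0]}, {"dp": [0, 0, 0], "turn": [0, 0, 0]}, {"dp": [0, 0, 0], "turn": [0, 0, 0]}]' --hand 0.05

```text
time: 4.75
tool_pos: [0.5542, 0.175, 0.0676]
tool_rot: [1.29, 1.571, 2.7]
contact_force: [0.1, 0.4, -0.1]
opening: 0.049
```

>>> move_arm --deltas '[{"dp": [-0.015, 0, 0], "turn": [0, 0, 0]}, {"dp": [-0.04, 0, 0], "turn": [0, 0, 0]}, {"dp": [-0.07, 0, 0], "turn": [0, 0, 0]}, {"dp": [-0.1, 0, 0], "turn": [0, 0, 0]}, {"dp": [-0.1, 0, 0], "turn": [0, 0, 0]}, {"dp": [-0.1, 0, 0], "turn": [0, 0, 0]}, {"dp": [-0.1, 0, 0], "turn": [0, 0, 0]}]'

```text
time: 5.45
tool_pos: [0.5536, 0.1748, 0.1665]
tool_rot: [1.881, 1.569, -2.992]
contact_force: [-0.5, 0.5, -0.4]
opening: 0.05
```

```bash
python3 - <<'E'
from h import *
c=robot.camera_info("wrist")
p,d=robot.read_camera("wrist");cv2.imwrite("pics/w2.png",cv2.resize(p[:260,:,::-1],None,fx=1.5,fy=1.5,interpolation=cv2.INTER_CUBIC));np.savez("w2.npz",p=p,d=d,**c)
z=np.load("w2.npz")
delta((.553,.039,.12),80.9)
E
```

```text
q [ 0.174  0.496  1.454  0.     1.194 -1.236] jaw yaw 80.78 pos [0.5535 0.1748 0.1663] F [ 0.43 -0.2  -0.02] open 0.049996086526047735 t 5.5
 dp [ 0.0464 -0.0214 -0.1341] turn [-0.12 -0.05 -0.15]
 dp [ 0.0464 -0.0214 -0.1341] turn [ 1.7988e+02 -2.3000e-01  7.0000e-02]
```

View pics/w2.png

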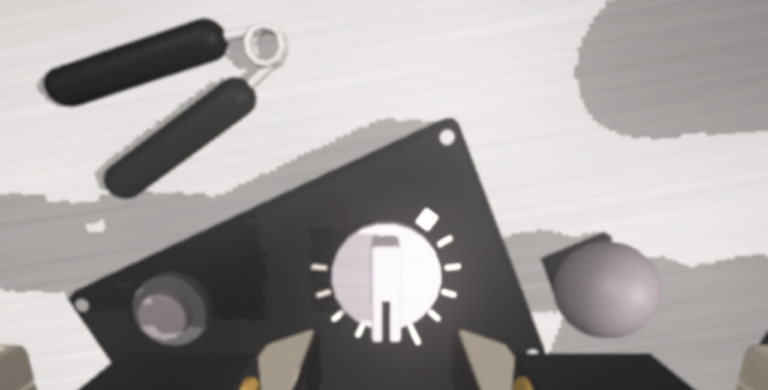

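The pointer has moved one tick past the long fifth tick at (415,333), between it and (361,329), so the dial rests in click 6. Now the button: I'll check the housing height and the button's centre.

```bash
python3 - <<'E'
from h import *
for f in("w1","top0"):
    z=np.load(f+".npz");c={k:z[k] for k in("fx","fy","cx","cy","R","t")} if f=="w1" else robot.camera_info("top")
    v,u=np.mgrid[:384,:512];d=z["d"]
    X=np.stack([(u-c["cx"])/c["fx"]*d,(v-c["cy"])/c["fy"]*d,d],-1).reshape(-1,3)-c["t"];X=X@np.array(c["R"])
    X=X[(np.hypot(X[:,0]-.553,X[:,1]-.039)<.03)&(X[:,2]>.052)]
    t=X[X[:,2]>.069];h=X[X[:,2]<.069]
    print(f,"top",len(t),t.mean(0).round(4),t.min(0).round(4),t.max(0).round(4))
    print(np.histogram(X[:,2],bins=np.arange(.052,.078,.002)))
delta((.553,.0393,.09),80.9)
E
```

```text
w1 top 1101 [0.554  0.0389 0.0721] [0.5399 0.0239 0.069 ] [0.569  0.0529 0.0745]
(array([ 42,  33,  37,  42, 450, 816,  38,  27,  61, 405, 651,   8]), array([0.052, 0.054, 0.056, 0.058, 0.06 , 0.062, 0.064, 0.066, 0.068,
       0.07 , 0.072, 0.074, 0.076]))
top0 top 225 [0.5521 0.0404 0.0719] [0.5379 0.0264 0.0691] [0.5656 0.0553 0.0754]
(array([ 20,   4,   4,  27, 138, 120,  20,   6,  18, 109,  96,   7]), array([0.052, 0.054, 0.056, 0.058, 0.06 , 0.062, 0.064, 0.066, 0.068,
       0.07 , 0.072, 0.074, 0.076]))
q [ 0.174  0.496  1.454  0.     1.194 -1.236] jaw yaw 80.78 pos [0.5535 0.1748 0.1663] F [ 0.43 -0.2  -0.02] open 0.049996086526047735 t 5.5
 dp [ 0.0764 -0.0214 -0.1338] turn [-0.12 -0.05 -0.15]
 dp [ 0.0764 -0.0214 -0.1338] turn [ 1.7988e+02 -2.3000e-01  7.0000e-02]
```

>>> move_arm --deltas '[{"dp": [0, -0.0055, -0.0335], "turn": [0, 0, 0]}, {"dp": [0, -0.011, -0.067], "turn": [0, 0, 0]}, {"dp": [0, -0.0165, -0.1], "turn": [0, 0, 0]}, {"dp": [0.01, -0.0215, -0.134], "turn": [0, 0, 0]}, {"dp": [0.045, -0.0215, -0.134], "turn": [0, 0, 0]}, {"dp": [0.075, -0.0215, -0.134], "turn": [0, 0, 0]}, {"dp": [0.075, -0.0215, -0.134], "turn": [0, 0, 0]}, {"dp": [0.075, -0.0215, -0.134], "turn": [0, 0, 0]}, {"dp": [0.075, -0.0215, -0.134], "turn": [0, 0, 0]}]' --hand 0

```text
time: 6.4
tool_pos: [0.555, 0.0394, 0.094]
tool_rot: [-1.45, 1.569, -0.04]
contact_force: [0.1, -0.3, 0.3]
opening: 0.0004
```

```bash
python3 - <<'E'
from h import *
delta((.553,.0393,.066),80.9)
p,d=robot.read_camera("scene");cv2.imwrite("pics/s2.png",cv2.resize(p[100:300,180:420,::-1],None,fx=3,fy=3,interpolation=cv2.INTER_CUBIC))
E
```

```text
q [-0.067  0.535  1.614  0.     0.99  -1.477] jaw yaw 80.8 pos [0.555  0.0394 0.094 ] F [ 0.15 -0.28  0.29] open 0.0004165103368188206 t 6.4
 dp [ 0.028   0.002  -0.0005] turn [-0.1   0.01  0.12]
 dp [ 0.028   0.002  -0.0005] turn [ 1.799e+02  1.900e-01 -2.000e-02]
```

View pics/s2.png

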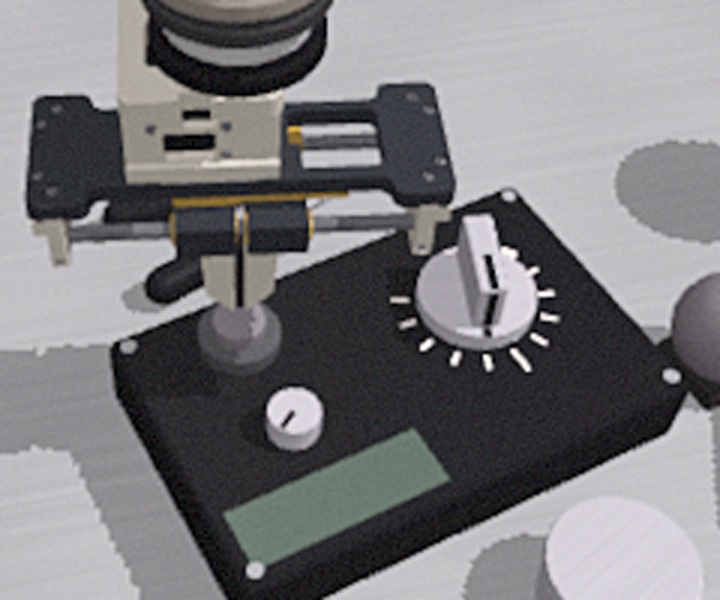

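The shut fingertips sit above the button at (238,305). The dial points one tick past the long tick, and the rest dial is unchanged. I'll press now.

>>> move_arm --deltas '[{"dp": [0.01, 0.001, 0], "turn": [0, 0, 0]}, {"dp": [0.018, 0.001, 0], "turn": [0, 0, 0]}, {"dp": [0.023, 0.001, 0], "turn": [0, 0, 0]}, {"dp": [0.027, 0.001, 0], "turn": [0, 0, 0]}, {"dp": [0.03, 0.001, 0], "turn": [0, 0, 0]}, {"dp": [0.03, 0.001, 0], "turn": [0, 0, 0]}, {"dp": [0.03, 0.001, 0], "turn": [0, 0, 0]}]'

```text
time: 7.15
tool_pos: [0.553, 0.0396, 0.0658]
tool_rot: [-1.445, 1.57, -0.035]
contact_force: [-9.6, 0.2, 28.6]
opening: 0.0006
```

The tip is at z 65.8 mm with 28.6 N upward, so the button is on its bottom stop. I'll lift off and check.

>>> move_arm --deltas '[{"dp": [-0.01, 0, 0], "turn": [0, 0, 0]}, {"dp": [-0.04, 0, 0], "turn": [0, 0, 0]}, {"dp": [-0.08, 0, 0], "turn": [0, 0, 0]}, {"dp": [-0.12, 0, 0], "turn": [0, 0, 0]}, {"dp": [-0.12, 0.04, 0], "turn": [0, 0, 0]}, {"dp": [-0.12, 0.08, 0], "turn": [0, 0, 0]}, {"dp": [-0.12, 0.1, 0], "turn": [0, 0, 0]}, {"dp": [-0.12, 0.1, 0], "turn": [0, 0, 0]}, {"dp": [-0.12, 0.1, 0], "turn": [0, 0, 0]}]'

```text
time: 8.05
tool_pos: [0.4551, 0.0554, 0.183]
tool_rot: [-1.465, 1.569, -0.055]
contact_force: [0.1, -0.2, 0.2]
opening: 0.0005
```

```bash
python3 - <<'E'
from h import *
s=robot.observe();print(s["time"],s["tool_pos"],s["contact_force"])
c=robot.camera_info("top");ims=[]
p,d=robot.read_camera("top")
cv2.imwrite("pics/t3.png",cv2.resize(p[110:255,115:305,::-1],None,fx=4,fy=4,interpolation=cv2.INTER_CUBIC))
p,ds=robot.read_camera("scene");cv2.imwrite("pics/s3.png",cv2.resize(p[100:300,180:420,::-1],None,fx=3,fy=3,interpolation=cv2.INTER_CUBIC))
for n,D in(("top",d),("scene",ds)):
    c=robot.camera_info(n);u,v=np.round(proj(c,(.553,.039,.072))).astype(int)
    zz=np.median(D[v-1:v+2,u-1:u+2]);x=np.array([(u-c["cx"])/c["fx"],(v-c["cy"])/c["fy"],1])*zz
    print(n,(c["R"].T@(x-c["t"])).round(4))
E
```

```text
8.05 [0.45509874 0.05535081 0.1830261 ] [ 0.13197172 -0.16601522  0.22429387]
top [0.4844 0.0451 0.53  ]
scene [0.5531 0.039  0.0711]
```

View pics/t3.png

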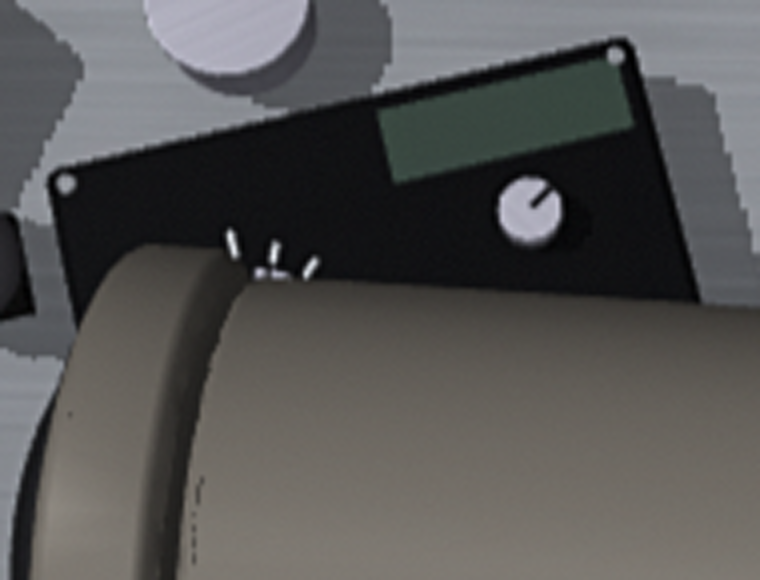

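View pics/s3.png

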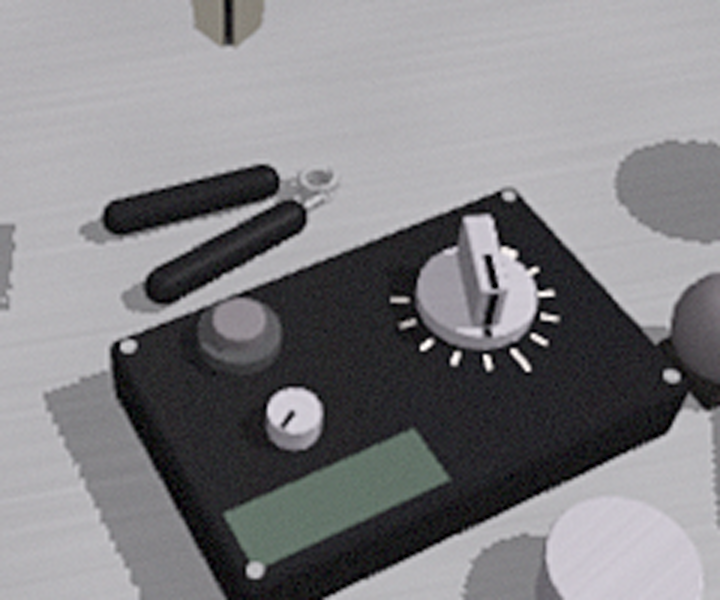

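In the scene view the button is up at (238,320), top at 71 mm as before. The pointer lines up with the tick at (488,362), next after the long one, and the rest dial's line is unchanged. The arm is clear, so I'll hand in.

```bash
python3 -c "
from cell import robot
print(robot.hand_in())"
```

```text
the job is handed in; nothing more can be done
None
```

The timer is set to six rounds and the start button has been pressed. I handed the job in at about 8 s; no verdict is reported.

**What I did:** The big dial started in click 4. I gripped its bar, turned it 48° clockwise to click 6 and let go. I then pressed the start button with shut fingers until it hit its bottom stop (tip at 65.8 mm, 28.6 N), and backed the arm away.

**Last checks:**
- **Big dial:** the pointer sits at the tick after the long fifth one, in the wrist and scene views.
- **Start button:** it is up again, with its top at 71 mm, the same as the scene camera read before the press.
- **Rest dial:** its line looks unchanged in both the top and scene views.
- **Contact:** the force on the tool is near zero.

**Disagreements:**
- The first dial and button positions differed by 3–4 mm between cameras. Gripping the bar gave about 9 N of side force, so I shifted the tool 2 mm before turning.
- In the last top view the arm hid the button and most of the dial, so the button check rests on the scene view alone.

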